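# Third hand for the candy tray's new handle

### The job

Slide the jig's barrel bolt fully home so that its cradle cannot run back, then bring the wooden handle and press its wide plate flat against the candy tray's near wall, centred on the wall and standing on (or just skimming) the jig's board. Keep pushing steadily with about 8 newtons (5 to 12 is fine, never over 20) so that someone can drive the screws from inside the tray: your program finishes while still holding the handle pressed there. Leave the cup, bowl, spoon and loose lid where they are.

Things in the scene. Friction and masses are not known exactly. Their poses are not given: they have to be found in the camera images.
- jig: Plywood board 290 x 355 x 12 mm fixed on the bench, carrying cradle, tray and barrel bolt. Origin on the bench surface (board underside); the board spans x -60 to +230 mm and y -120 to +235 mm, top at z = 12 mm. Its +x is the pushing direction (away from the robot, turned by the jig's yaw), +y the bolt's side, z up.
- tray: Red open candy tray, 130 (x) x 170 (y) x 45 mm, on the cradle. Origin: middle of its near wall's outer face, 34.5 mm above the bench; the wall reaches 13.5 mm below and 31.5 mm above it. Unpushed at jig x = 30 mm, y = 0; axes as the jig's. Rubber buffers behind it push back 0.8 N per mm it is pushed to +x in the cradle (no preload, 25 mm range): 10 mm gives 8 N.
- cradle (a joint): Aluminium cradle under the tray: 0 in its place (the start), grows in m as it runs back along the jig's +x, up to 0.030. Unbolted it slides back at 3 N; with the bolt home it only has about 2 mm of play.
- bolt (a joint): Barrel bolt travel in m: 0 drawn back, 0.040 fully home in the cradle's keeper. Starts between 0 and 0.012, grows as the knob moves along the jig's -y (towards the tray). Friction about 1.5 N; stays where it is left.
- bolt_knob (a point): Upright round steel knob of the bolt, 14 mm thick, at the height to pinch: 65 mm above the bench, 15 mm below its top. At jig x = 100 mm, y = 185 mm minus the bolt's travel; axes as the jig's. Its rod lies along jig y, 34 mm above the bench, in two 10 mm thick guides 45 mm high (above the bench) at jig y = 127 and 215 mm.
- handle: Loose light-wood handle, T-shaped from above, about 0.18 kg: stub grip 50 (x) x 28 (y) x 45 mm high, and at its +x end a mounting plate 14 (x) x 110 (y) x 45 mm. Origin in the middle of the stub, half-way up (22.5 mm above what it stands on). Starts standing on the bench to the right of the jig; pinch it across the stub (28 mm, along y).
- handle_face (a point): Middle of the outer (front) face of the handle's plate, 39 mm along +x from the handle's origin, half-way up; axes as the handle's, +x out of the face. Pressed on, it meets the tray's origin.
- cup: White porcelain mug, rim radius 38 mm, 75 mm high, origin under its centre. Leave alone.
- bowl: Glass bowl, rim radius 60 mm, 55 mm high, origin under its centre. Leave alone.
- spoon: Wooden spoon, 240 mm long, lying along its x. Leave alone.
- lid: Red tray lid 134 x 174 x 8 mm with a grey turning knob on top (28 mm high in all), lying on the bench, origin under its centre. Leave alone.
Mind the look-alikes: they are no part of the job. What is meant by the handle is not green, and is the larger of those in its own colour.

How it is judged:
By the outcome, as a careful person would: the job done as asked, in the order asked, and still so for the second after the job is handed in, while the arm keeps its last pose, push and grip.
It also fails if it takes over 61 s, if anything falls off the work surface, if the arm or the gripper's body presses on something with over 40 N, if the wrist force passes 120 N, or if a joint passes its speed limit or range.

### The arm

A 7-joint arm with a two-finger parallel gripper is mounted at the origin on the work surface. World frame = base frame: x ahead of the robot, y to its left, z up, the work surface at z = 0. Lengths are in m, angles in rad, forces in N, time in s.
With the tool pointing down it reaches from about 0.4 to 0.85 m from the base axis. Payload 6.9 kg.
Tool frame: the origin (TCP) lies midway between the tips of the shut fingers; the grasp point (between the pads) lies behind it (ctrl.pinch_z is the z of the grasp point in the tool frame, in m); z points along the fingers, y is the direction in which the jaws open and shut (so a half turn about z gives the same grasp; the last joint's range is limited). The gripper opens to 85 mm and grips with 20 to 120 N. Pads are 22 mm wide; open, the fingers measure 114 mm over their backs; the gripper's body (76 mm by 85 mm) begins 54 mm behind the grasp point. The pads swing forward as they close: fully open they stand 13 mm farther back than shut.
Start: joints at [1.22, 0.507, -0.238, 1.5, 0.126, 1.149, -0.155], TCP at [0.275, -0.561, 0.231] pointing down, gripper open.
Joint ranges: [-3.08, 3.08], [-0.24, 2.05], [-1.43, 1.35], [0, 2.5], [-1.52, 4.66], [0.17, 1.96], [-2.89, 2.89]. Speed limits (rad/s): [2.39, 2.39, 3.14, 3.14, 3.14, 3.14, 3.14].

### API

Orientations are given as a unit quaternion [w, x, y, z].
In Python, from station import ctrl, get_state, vision, ticket, models gives the robot as it stands. Calls block until the motion is done:
- ctrl.movep(position, orientation): joint-space move of the TCP to a pose.
- ctrl.movel(position, frame=None, max_speed=0.15): straight line of the TCP; frame=None keeps the orientation; max_speed is the mean speed in m/s.
- ctrl.set_joints(angles): joint-space move.
- ctrl.ungrasp() and ctrl.close_gripper(force=None): open the fingers fully, or close them until they stop; force is the grip in N (None keeps the last).
- ctrl.pause(seconds).
- ctrl.ik(position, orientation): joint angles nearest the present ones, or None.
- get_state(): the state.
- vision.grab_frame(name): name is "scene" or "side" or "wrist"; returns (picture, depth): 480x640x3 uint8, blue, green, red; 480x640 float32, m along the optical axis (not along the pixel's ray), 0 where there is no reading.
- vision.camera_info(name): a dict with "mtx" (3x3 intrinsics, pixels), "dist_coeffs" ([k1, k2, p1, p2, k3] as OpenCV has them; the pictures are not rectified), "R" (3x3) and "t" (3): a world point X has camera coordinates R X + t; the wrist camera has in their place "hand_eye" (4x4, takes a point from camera to tool coordinates, whose origin is the TCP and whose axes are the flange's). Camera axes: x right, y down, z forward; pixel columns grow to the right and rows downward; lengths in m; the calibration is good to about 2 mm. A picture is of the moment at which its call begins: read the wrist's pose just before it. camera_info takes no time and is no camera call.
A pose or a line that the arm cannot do raises ctrl.Unreachable and nothing moves.
- ticket.close_job(): hands the job in, once; it reports no verdict.
Trained networks look in the newest picture that a camera, given by its name, has taken for a name from the list of things; names that differ only in an ending like _2 or _b are one class to them, and where a whole thing is asked for, a point or a joint stands for the part that bears it (a point fixed in the world has none). Each returns a list of dicts, best first, with "p" (0 to 1); they miss things now and then, are a little off and sometimes report something else, mostly with a low value. They report only what shows in the picture. A call takes as long as a camera call. They do not tell look-alikes from the thing itself.
- models.recognise(camera, target): "point" ([column, row] in pixels, amid what is visible of it).
- models.masks_of(camera, target): "mask" (480x640 bool, what is visible of it) and "point" ([column, row] in pixels, amid what is visible of it).
The state is a dict: "time": time; "qpos": joint angles; "qd": joint speeds; "tau": joint torques, N m; "tcp_pos": TCP position; "eef_rot": TCP orientation; "contact_force": force on the tool from outside, world axes, zero at the start; "wrist_torque": the same for the moment, N m; "width": finger opening in m.
Only numpy, scipy, OpenCV 4.12 (cv2) and the standard library are available. Lean on these libraries where they do the work, as an engineer would, in place of code of your own. Each camera call takes 0.05 s, during which the arm holds its last target.

## Working session

There is one attempt and no reset: what is moved stays moved. The work goes in short steps, each a Python script; the robot and the scene stay as the last script left them, time stands still between calls to the robot, and variables do not carry over. Pictures are saved under pics/ and viewed, and the job is handed in when it is done.

```bash
ls; mkdir -p pics
python3 - <<'E'
from station import ctrl, get_state, vision, ticket, models
import cv2, numpy as np
s=get_state(); print(s); print(ctrl.pinch_z)
for n in ["scene","side","wrist"]:
    im,d=vision.grab_frame(n); cv2.imwrite(f"pics/{n}0.png",im); np.save(f"pics/{n}0.npy",d)
    ci=vision.camera_info(n); print(n,ci)
    for t in ["handle","tray","bolt_knob","jig"]:
        print(n,t,[(round(r["p"],2),np.round(r["point"]).tolist()) for r in models.recognise(n,t)])
E
```

```text
pics
{'time': 0.0, 'qpos': array([ 1.22046602,  0.50832336, -0.23751681,  1.50111084,  0.12568487,
        1.14886636, -0.15477025]), 'qd': array([-2.08517737e-04,  2.62465907e-04,  4.50238231e-04,  6.96756583e-06,
       -1.48725044e-04,  7.12726097e-04, -6.45734149e-04]), 'tau': array([ 8.74435244e-06, -6.20594144e+01, -2.18637988e+00, -2.49646765e+01,
        1.26462409e-02,  1.19956935e-02,  7.04064348e-06]), 'tcp_pos': array([ 0.27485064, -0.56078671,  0.23044595]), 'eef_rot': array([-8.36397779e-04,  9.74135675e-01,  2.25962268e-01, -2.03245308e-04]), 'contact_force': array([ 0.55886458, -0.26325339,  0.36907319]), 'wrist_torque': array([ 0.01820242,  0.03107868, -0.00905521]), 'width': 0.0853155793954613}
-0.0187
scene {'mtx': array([[620.28104063,   0.        , 330.43327621],
       [  0.        , 620.28104063, 237.79560268],
       [  0.        ,   0.        ,   1.        ]]), 'dist_coeffs': array([-0.14242535,  0.        ,  0.        ,  0.        ,  0.        ]), 'R': array([[ 0.77248996,  0.6347595 ,  0.01842927],
       [ 0.38792763, -0.44872605, -0.80508204],
       [-0.
[... 955 characters left out ...]
array([[371.86209306,   0.        , 320.2639329 ],
       [  0.        , 371.86209306, 241.51218124],
       [  0.        ,   0.        ,   1.        ]]), 'dist_coeffs': array([-0.02447586,  0.        ,  0.        ,  0.        ,  0.        ]), 'hand_eye': array([[ 2.10701156e-04, -9.57166026e-01, -2.89539555e-01,
         7.39016927e-02],
       [ 9.99999287e-01, -1.38738301e-04,  1.18635464e-03,
        -1.40063051e-03],
       [-1.17570858e-03, -2.89539598e-01,  9.57165314e-01,
        -1.43414583e-01],
       [ 0.00000000e+00,  0.00000000e+00,  0.00000000e+00,
         1.00000000e+00]])}
wrist handle [(0.91, [12.0, 6.0]), (0.89, [127.0, 9.0])]
wrist tray []
wrist bolt_knob []
wrist jig []
```

View pics/scene0.png

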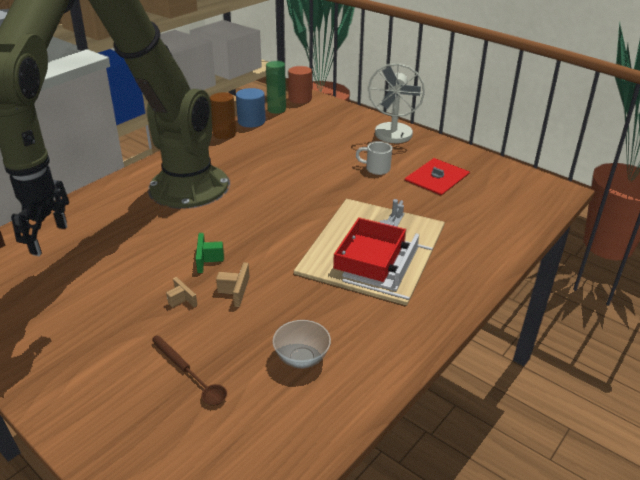

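View pics/side0.png

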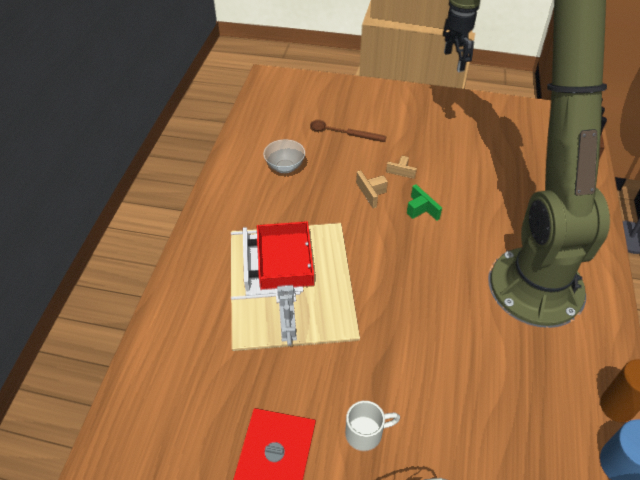

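View pics/wrist0.png

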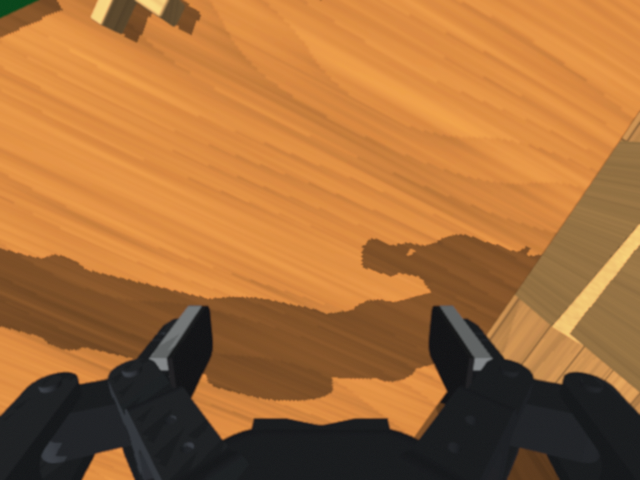

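The larger wooden handle is at scene (235,283) / side (370,188). The small wooden one is at (180,294) and the green one at (206,252). The jig, with its red tray, is at scene (372,250). The bolt is at the jig's far-left side, knob at about scene (397,207) / side (288,320). Next I measure poses from depth.

```bash
cat > h.py <<'E'
import numpy as np, cv2
from station import ctrl, get_state, vision, ticket, models
from scipy.spatial.transform import Rotation as Ro
def qR(q): return Ro.from_quat([q[1],q[2],q[3],q[0]]).as_matrix()
def Rq(R):
    q=Ro.from_matrix(R).as_quat(); return [q[3],q[0],q[1],q[2]]
def cloud(name,d,s=None):
    """world xyz image"""
    ci=vision.camera_info(name); K=ci["mtx"]
    uv=np.stack(np.meshgrid(np.arange(640),np.arange(480)),-1).reshape(-1,1,2).astype(np.float64)
    n=cv2.undistortPoints(uv,K,ci["dist_coeffs"]).reshape(-1,2)
    z=d.reshape(-1)
    P=np.c_[n*z[:,None],z]
    if name=="wrist":
        T=ci["hand_eye"]; P=P@T[:3,:3].T+T[:3,3]
        P=P@qR(s["eef_rot"]).T+s["tcp_pos"]
    else: P=(P-ci["t"])@ci["R"]
    P[z<=0]=np.nan
    return P.reshape(480,640,3)
def proj(name,X,s=None):
    ci=vision.camera_info(name); X=np.atleast_2d(X).astype(float)
    if name=="wrist":
        T=ci["hand_eye"]; Y=(X-s["tcp_pos"])@qR(s["eef_rot"]); C=(Y-T[:3,3])@T[:3,:3]
    else: C=X@ci["R"].T+ci["t"]
    return cv2.projectPoints(C,np.zeros(3),np.zeros(3),ci["mtx"],ci["dist_coeffs"])[0].reshape(-1,2)
def down(yaw):
    """tool z down, tool x along world yaw"""
    c,s=np.cos(yaw),np.sin(yaw)
    return np.array([[c,s,0],[s,-c,0],[0,0,-1.]])
E
python3 - <<'E'
from h import *
for n in ["scene","side"]:
    im,_=vision.grab_frame(n)
    P=cloud(n,np.load(f"pics/{n}0.npy")); 
    hsv=cv2.cvtColor(im,cv2.COLOR_BGR2HSV)
    for t in ["handle","tray","jig","bolt","cup","bowl","spoon","lid"]:
        for r in models.masks_of(n,t):
            m=r["mask"]; q=P[m]; q=q[~np.isnan(q[:,0])]
            if r["p"]<.3 or len(q)==0: continue
            print(n,t,round(r["p"],2),np.round(r["point"]).tolist(),m.sum(),"med",np.round(np.median(q,0),3),"min",np.round(np.percentile(q,2,0),3),"max",np.round(np.percentile(q,98,0),3),hsv[m].mean(0).round())
E
```

```text
scene handle 0.92 [178.0, 293.0] 476 med [ 0.388 -0.343  0.026] min [ 0.349 -0.375  0.   ] max [ 0.423 -0.328  0.036] [ 17. 109. 124.]
scene handle 0.76 [234.0, 282.0] 822 med [ 0.455 -0.253  0.037] min [ 0.425 -0.278  0.   ] max [ 0.5   -0.188  0.048] [ 17. 110. 130.]
scene tray 0.62 [369.0, 248.0] 3204 med [0.622 0.064 0.035] min [ 0.549 -0.039  0.021] max [0.709 0.149 0.068] [  6. 197. 148.]
scene jig 0.65 [373.0, 247.0] 10017 med [0.624 0.07  0.015] min [ 0.45  -0.078  0.004] max [0.767 0.287 0.066] [ 24. 110. 173.]
scene jig 0.42 [203.0, 384.0] 920 med [ 0.618 -0.481  0.013] min [ 0.453 -0.51  -0.   ] max [ 0.676 -0.465  0.021] [ 10. 144.  80.]
scene bolt 0.67 [391.0, 208.0] 135 med [0.582 0.227 0.045] min [0.524 0.199 0.   ] max [0.591 0.331 0.082] [ 76.  21. 113.]
scene cup 0.74 [379.0, 156.0] 704 med [0.378 0.434 0.049] min [0.312 0.414 0.006] max [0.408 0.493 0.075] [ 43.  14. 122.]
scene bowl 0.56 [300.0, 341.0] 2172 med [ 0.699 -0.28   0.03 ] min [ 0.659 -0.352  0.002] max [ 0.769 -0.242  0.056] [ 24.  40. 132.]
scene spoon 0.56 [200.0, 376.0] 890 med [ 0.605 -0.481  0.013
[... 664 characters left out ...]
.55  -0.032  0.021] max [0.7   0.155 0.068] [  3. 215. 210.]
side jig 0.7 [288.0, 288.0] 14244 med [0.595 0.141 0.014] min [ 0.441 -0.057  0.006] max [0.751 0.295 0.064] [ 27. 106. 221.]
side cup 0.66 [367.0, 421.0] 1809 med [0.363 0.441 0.034] min [ 0.307  0.413 -0.   ] max [0.4   0.494 0.076] [ 38.  16. 192.]
side bowl 0.72 [283.0, 153.0] 1126 med [ 0.718 -0.319  0.032] min [ 0.66  -0.356 -0.001] max [ 0.767 -0.239  0.058] [ 26.  35. 161.]
side spoon 0.9 [355.0, 130.0] 374 med [ 0.531 -0.471  0.012] min [ 0.446 -0.513  0.001] max [ 0.672 -0.457  0.024] [ 11. 156. 109.]
side lid 0.74 [275.0, 447.0] 4490 med [0.537 0.524 0.008] min [0.47  0.452 0.002] max [0.599 0.593 0.024] [  8. 206. 224.]
```

Run:
```python
from h import *
top=[];rim=[];hp=[]
for n in ["scene","side"]:
    im=cv2.imread(f"pics/{n}0.png"); P=cloud(n,np.load(f"pics/{n}0.npy"))
    hsv=cv2.cvtColor(im,cv2.COLOR_BGR2HSV).astype(int)
    H,S,V=hsv[...,0],hsv[...,1],hsv[...,2]
    x,y,z=P[...,0],P[...,1],P[...,2]
    reg=(x>.42)&(x<.8)&(y>-.12)&(y<.32)
    b=reg&(abs(z-.012)<.006)&(H>14)&(H<34)&(S>50)&(V>80)&(S<150)
    q=P[b]; r=cv2.minAreaRect(q[:,:2].astype(np.float32)); print(n,"board",b.sum(),r,np.round(cv2.boxPoints(r),3).tolist(), np.median(z[b]))
    red=reg&((H<8)|(H>172))&(S>150)&(z>.058)
    q=P[red]; r=cv2.minAreaRect(q[:,:2].astype(np.float32)); print(n,"rim",red.sum(),r,np.percentile(z[red],[50,95]))
    hh=(x>.40)&(x<.52)&(y>-.29)&(y<-.16)&(z>.036)
    q=P[hh]; r=cv2.minAreaRect(q[:,:2].astype(np.float32)); print(n,"handle",hh.sum(),r,np.percentile(z[hh],[50,95]))
    k=(x>.4)&(x<.8)&(y>.16)&(y<.3)&(z>.055)
    print("knob",k.sum(),np.round(np.median(P[k],0),4),np.ptp(P[k],axis=0))
```

```text
scene board 4780 ((0.60111403465271, 0.10931265354156494), (0.2935622036457062, 0.36675259470939636), 17.231630325317383) [[0.40700000524520874, 0.2409999966621399], [0.5149999856948853, -0.10899999737739563], [0.7960000038146973, -0.02199999988079071], [0.6869999766349792, 0.328000009059906]] 0.012366571178001155
scene rim 589 ((0.6285315752029419, 0.05657997727394104), (0.1313321888446808, 0.18268780410289764), 16.92692756652832) [0.06394122 0.06885007]
scene handle 432 ((0.44626379013061523, -0.2438170164823532), (0.06257997453212738, 0.11691451072692871), 33.010684967041016) [0.04450077 0.0481281 ]
knob 60 [0.5839 0.2259 0.0693] [0.12592646 0.07959417 0.02778254]
side board 8407 ((0.6001445651054382, 0.10965044796466827), (0.2910558879375458, 0.3645383417606354), 17.03315544128418) [[0.40799999237060547, 0.2409999966621399], [0.5139999985694885, -0.10700000077486038], [0.7929999828338623, -0.02199999988079071], [0.6859999895095825, 0.3269999921321869]] 0.011431145086294427
side rim 547 ((0.6258127689361572, 0.05873839557170868), (0.12992891669273376, 0.1781400740146637), 16.724021911621094) [0.06409798 0.06869324]
side handle 338 ((0.44457849860191345, -0.2410309612751007), (0.0666901171207428, 0.11128522455692291), 35.96742248535156) [0.04343801 0.04851001]
knob 76 [0.5786 0.235  0.0696] [0.1265728  0.08120215 0.02902333]
```

Run:
```python
from h import *
yaw=np.deg2rad(25)
ctrl.movep([.43,-.25,.19],Rq(down(yaw))); s=get_state(); print(s["time"],s["tcp_pos"])
im,d=vision.grab_frame("wrist"); cv2.imwrite("pics/w1.png",im); np.save("pics/w1.npy",d); np.savez("pics/w1s.npz",**s)
print([(r["p"],r["point"]) for r in models.recognise("wrist","handle")])
ctrl.movep([.575,.17,.24],Rq(down(np.deg2rad(17)))); s=get_state(); print(s["time"],s["tcp_pos"])
im,d=vision.grab_frame("wrist"); cv2.imwrite("pics/w2.png",im); np.save("pics/w2.npy",d); np.savez("pics/w2s.npz",**s)
print([(r["p"],r["point"]) for r in models.recognise("wrist","bolt_knob")])
```

```text
2.9667 [ 0.42982849 -0.25145613  0.19013454]
[(0.79, [220.8, 302.5]), (0.7, [316.2, 183.1]), (0.7, [386.4, 307.1])]
4.7083 [0.5753069  0.16809597 0.23973847]
[(0.84, [248.9, 188.5]), (0.6, [24.0, 315.3])]
```

View pics/w1.png

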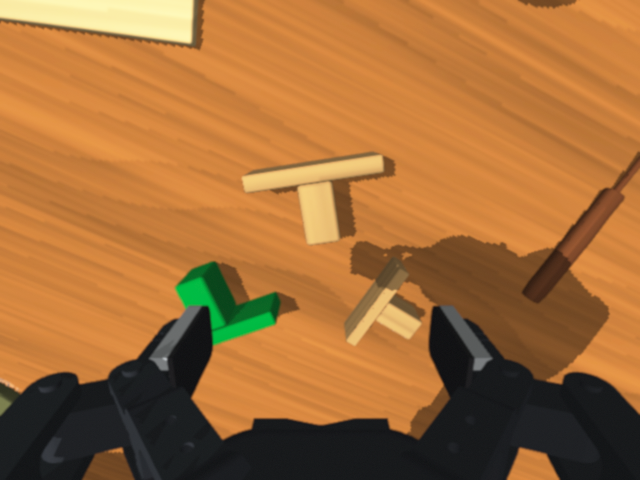

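View pics/w2.png

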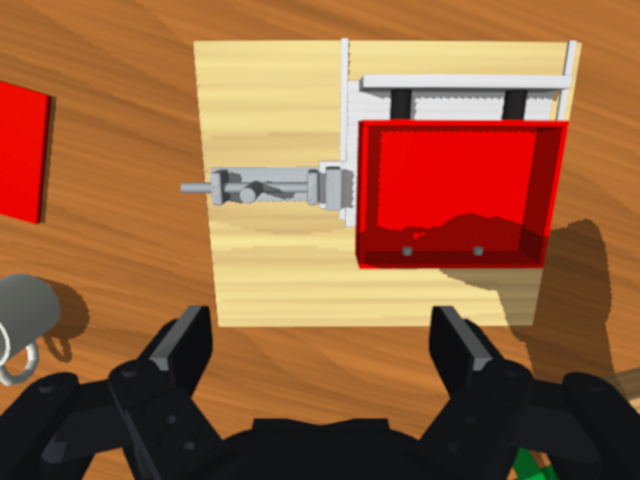

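w1 shows the large handle at about (316,190), plate on the far side, small one at (386,307) and green at (220,302). w2 shows the jig with the knob at about (248,190), the guides at (218,188) and (313,188), and the keeper at (335,188).

```bash
cat > fit.py <<'E'
from h import *
from scipy.optimize import minimize
def load(k):
    s=dict(np.load(f"pics/{k}s.npz")); return cv2.imread(f"pics/{k}.png"),cloud("wrist",np.load(f"pics/{k}.npy"),s),s
def fit_handle(q,x0):
    # q: Nx2 top-surface points; T outline signed distance
    def cost(p):
        c,s_=np.cos(p[2]),np.sin(p[2]); l=(q-p[:2])@np.array([[c,-s_],[s_,c]])
        def box(cx,hx,hy):
            a=np.abs(l-[cx,0])-[hx,hy]; return np.linalg.norm(np.maximum(a,0),axis=1)+np.minimum(a.max(1),0)
        sd=np.minimum(box(0,.025,.014),box(.032,.007,.055))
        return np.minimum(np.maximum(sd,0),.01).sum()
    # many points inside is easy; use area balance by raster IoU
    best=None
    g=np.mgrid[-.09:.09:.001,-.09:.09:.001].reshape(2,-1).T
    from scipy.spatial import cKDTree
    g=g+x0[:2]; occ=cKDTree(q).query(g)[0]<.0014
    def iou(p):
        c,s_=np.cos(p[2]),np.sin(p[2]); l=(g-p[:2])@np.array([[c,-s_],[s_,c]])
        sd=np.minimum((np.abs(l)-[.025,.014]).max(1),(np.abs(l-[.032,0])-[.007,.055]).max(1))
        w=1/(1+np.exp(sd/.0007)); return -(np.minimum(w,occ).sum()/np.maximum(w,occ).sum())
    for dy in np.deg2rad([-20,-10,0,10,20]):
        r=minimize(iou,[x0[0],x0[1],x0[2]+dy],method="Nelder-Mead",options=dict(initial_simplex=np.array([x0[0],x0[1],x0[2]+dy])+np.array([[0,0,0],[.01,0,0],[0,.01,0],[0,0,.2]]),xatol=1e-5,fatol=1e-6,maxiter=300))
        if best is None or r.fun<best.fun: best=r
    return best
E
python3 - <<'E'
from fit import *
im,P,s=load("w1"); x,y,z=[P[...,i] for i in range(3)]
m=(x>.38)&(x<.54)&(y>-.32)&(y<-.15)&(z>.036)&(z<.056)
m[300:]=False
q=P[m]; print(m.sum(),np.median(z[m])); r=fit_handle(q[:,:2],[.45,-.245,np.deg2rad(34)]); print("handle",r.x,np.rad2deg(r.x[2]),r.fun)
bench=(x>.4)&(x<.6)&(z<.02); print("bench z",np.nanmedian(z[bench]))
im,P,s=load("w2"); x,y,z=[P[...,i] for i in range(3)]
hsv=cv2.cvtColor(im,cv2.COLOR_BGR2HSV).astype(int);H,S,V=[hsv[...,i] for i in range(3)]
reg=np.zeros_like(m); reg[:340]=True; reg&=(x>.36)&(y<.36)
b=reg&(abs(z-.012)<.005)&(H>14)&(H<34)&(S<150); 
r=cv2.minAreaRect(P[b][:,:2].astype(np.float32)); print("board",r,np.median(z[b]))
red=reg&((H<8)|(H>172))&(S>150)&(z>.06)&(y<.2); r=cv2.minAreaRect(P[red][:,:2].astype(np.float32)); print("rim",r,np.median(z[red]))
k=reg&(z>.055)&(y>.16)&(y<.3)&(S<60)
print("knob",k.sum(),np.median(P[k],0),np.percentile(P[k],[2,98],axis=0).round(4), )
mk=k&(z>.076); print(mk.sum(),P[mk].mean(0), np.ptp(P[mk],axis=0))
E
```

```text
4839 0.04562095351114229
handle [ 0.43762403 -0.24559558  0.58579471] 33.56356468728647 -0.852486122753912
bench z 0.0009620367897711368
board ((0.5997077822685242, 0.11138838529586792), (0.2911067008972168, 0.356220006942749), 16.898170471191406) 0.012814628959393948
rim ((0.6262373924255371, 0.058968592435121536), (0.1295069456100464, 0.17084336280822754), 16.892940521240234) 0.06654279343612995
knob 1695 [0.57199882 0.21580349 0.26447858] [[0.5626 0.1619 0.0591]
 [0.696  0.2365 0.2805]]
1451 [0.57130554 0.21819384 0.23930919] [0.02681271 0.03018934 0.20558307]
```

Run:
```python
from fit import *
ya=np.deg2rad(16.9); c,s_=np.cos(ya),np.sin(ya); R=np.array([[c,-s_],[s_,c]])
for C,l in [((.5997,.1114),(.085,.0575)),((.6262,.05897),(.095,0)),((.6006,.1095),(.085,.0575))]:
    print("jig org",np.array(C)-R@l)
o=(np.array([.5997,.1114])-R@[.085,.0575]+np.array([.6262,.05897])-R@[.095,0])/2; print(o)
im,P,s=load("w2"); z=P[...,2]; m=np.zeros(z.shape,bool); m[165:215,225:290]=True
for lo,hi in [(.055,.07),(.07,.078),(.078,.09)]:
    k=m&(z>lo)&(z<hi); 
    if k.sum(): print(k.sum(),((P[k][:,:2]-o)@R).mean(0),np.ptp((P[k][:,:2]-o)@R,axis=0),z[k].mean())
```

```text
jig org [0.53508622 0.03167353]
jig org [0.53530271 0.03135329]
jig org [0.53598622 0.02977353]
[0.53519447 0.03151341]
59 [0.10342804 0.17585349] [0.01049193 0.01033301] 0.06248059784008879
34 [0.10313537 0.1753012 ] [0.01023572 0.0104965 ] 0.07388989611174505
220 [0.10021469 0.17932356] [0.01341785 0.01342183] 0.08048926914253081
```

```bash
cat > jig.py <<'E'
from h import *
YA=np.deg2rad(16.9); O=np.array([0.5352,0.0315]); c,s_=np.cos(YA),np.sin(YA); R2=np.array([[c,-s_],[s_,c]])
def J(x,y,z): return list(O+R2@[x,y])+[z]
def toJ(p): return np.r_[R2.T@(np.array(p[:2])-O),p[2]]
def fJ(f): return np.r_[R2.T@np.array(f[:2]),f[2]]
Q=Rq(down(YA))
E
python3 - <<'E'
from jig import *
ctrl.movep(J(.1,.179,.13),Q)
print(get_state()["time"],get_state()["contact_force"].round(2))
ctrl.movel(J(.1,.179,.051))
s=get_state(); print(s["time"],toJ(s["tcp_pos"]),fJ(s["contact_force"]).round(2))
ctrl.close_gripper(25); s=get_state(); print(s["time"],s["width"],toJ(s["tcp_pos"]),fJ(s["contact_force"]).round(2))
for y in [.17,.16,.152,.148]:
    ctrl.movel(J(.1,y,.051),max_speed=.05); s=get_state(); print(s["time"],s["width"],toJ(s["tcp_pos"]).round(4),fJ(s["contact_force"]).round(2))
im,d=vision.grab_frame("wrist"); cv2.imwrite("pics/w3.png",im)
E
```

```text
5.375 [ 0.61 -0.3   0.47]
6.05 [0.10101649 0.17859904 0.0524732 ] [-0.19  0.28  0.15]
6.7 0.013143586106113263 [0.10010043 0.17899312 0.05124469] [-0.34  0.36  2.54]
7.0333 0.012827280653684384 [0.1001 0.1687 0.0512] [-1.34 -1.91  4.82]
7.3833 0.013169964255481325 [0.1001 0.1584 0.0512] [-1.67 -0.98  5.72]
7.6917 0.013219575827590521 [0.1001 0.1501 0.0512] [-0.31 -1.66  5.47]
7.9417 0.013170014341864931 [0.1001 0.1463 0.0512] [-1.59  0.21  5.6 ]
```

View pics/w3.png

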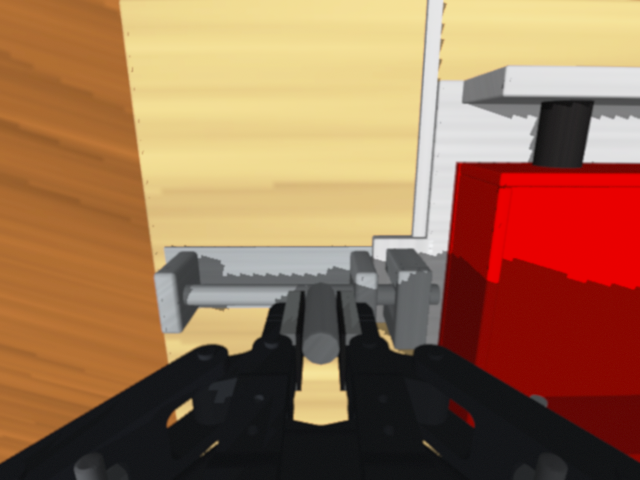

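The knob is held and the rod is entering the keeper at about (405,295). I continue to the stop.

Run:
```python
from jig import *
for y in np.arange(.147,.135,-.001):
    ctrl.movel(J(.1,y,.051),max_speed=.03); s=get_state(); f=fJ(s["contact_force"]); print(s["time"],s["width"],round(y,4),toJ(s["tcp_pos"]).round(4),f.round(2))
    if f[1]>10 or f[1]<-10: break
im,d=vision.grab_frame("wrist"); cv2.imwrite("pics/w4.png",im)
```

```text
8.2417 0.013056507964595065 0.147 [0.1001 0.1458 0.0512] [-1.77 -0.37  6.17]
8.4917 0.013536595674427086 0.146 [0.1001 0.145  0.0512] [-0.59  0.54  5.66]
8.7417 0.012723705225026284 0.145 [0.1001 0.1442 0.0512] [-0.97  0.02  6.  ]
8.9917 0.013174659755569433 0.144 [0.1001 0.1441 0.0512] [-1.2   2.89  6.24]
9.2417 0.01309869764270374 0.143 [0.1001 0.1441 0.0512] [-1.39  4.78  4.61]
9.4917 0.01318953006246786 0.142 [0.1001 0.1441 0.0512] [-1.71  7.75  4.39]
9.7417 0.013115916516392842 0.141 [0.1001 0.144  0.0512] [-0.53  8.05  4.45]
9.9917 0.012931468247356488 0.14 [0.1001 0.1439 0.0512] [-1.78 10.61  4.05]
```

Bolt hit its stop at 10 N with the knob at jig y ≈ 0.144–0.145, i.e. full travel. I release it, check it, and get the handle.

Run:
```python
from jig import *
ctrl.movel(J(.1,.1445,.051),max_speed=.05)
ctrl.ungrasp(); ctrl.movel(J(.1,.1445,.14)); 
s=get_state(); im,d=vision.grab_frame("wrist"); cv2.imwrite("pics/w5.png",im); np.save("pics/w5.npy",d); np.savez("pics/w5s.npz",**s)
print(s["time"])
P=cloud("wrist",d,s); z=P[...,2]
k=(z>.0765)&(z<.09); k[350:]=False
q=np.array([toJ(p) for p in P[k]]); q=q[(abs(q[:,0]-.1)<.02)&(abs(q[:,1]-.15)<.05)]; print(len(q),q.mean(0),np.ptp(q,axis=0))
```

```text
11.725
442 [0.10062634 0.14528583 0.08043832] [0.01367433 0.01350017 0.00631178]
```

View pics/w5.png

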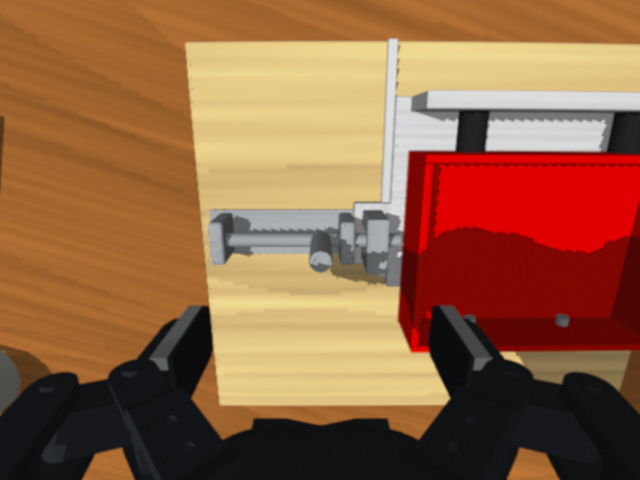

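The knob at (320,258) measures jig y = 0.145, so the bolt is fully home. On to the handle.

Run:
```python
from jig import *
h=np.array([.4376,-.2456]); yh=np.deg2rad(33.56); q=Rq(down(yh))
ctrl.movep([.5,0,.2],Rq(down(np.deg2rad(25))))
ctrl.movep([*h,.10],q); 
s=get_state(); print(s["time"],s["tcp_pos"])
im,d=vision.grab_frame("wrist"); cv2.imwrite("pics/w6.png",im)
from fit import fit_handle
P=cloud("wrist",d,s); z=P[...,2]; m=(z>.036)&(z<.056)&(np.hypot(P[...,0]-h[0],P[...,1]-h[1])<.075); m[380:]=False
r=fit_handle(P[m][:,:2],[*h,yh]); print(r.x,np.rad2deg(r.x[2]),r.fun,m.sum())
```

```text
13.7333 [ 0.43914112 -0.24391038  0.10026429]
[ 0.43773351 -0.24521873  0.58237748] 33.36777145258513 -0.8499454371496344 9377
```

View pics/w6.png

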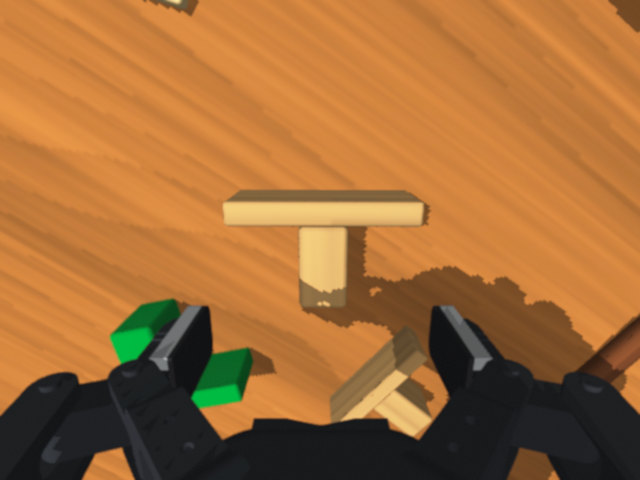

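Run:
```python
from jig import *
h=[.4377,-.2454]; q=Rq(down(np.deg2rad(33.5)))
ctrl.movel([*h,.0055],q,max_speed=.12)
s=get_state(); print(s["time"],s["tcp_pos"],s["contact_force"].round(2))
ctrl.close_gripper(45); ctrl.pause(.2); s=get_state(); print(s["time"],s["tcp_pos"],s["width"],s["contact_force"].round(2),s["eef_rot"])
ctrl.movel([*h,.10]); ctrl.pause(.2); s=get_state(); print(s["time"],s["tcp_pos"],s["width"],s["contact_force"].round(2))
im,d=vision.grab_frame("wrist"); cv2.imwrite("pics/w7.png",im); np.save("pics/w7.npy",d); np.savez("pics/w7s.npz",**s)
im,d=vision.grab_frame("side"); cv2.imwrite("pics/s7.png",im)
```

```text
14.725 [ 0.43819406 -0.24536238  0.0060259 ] [ 0.26 -0.48  0.06]
15.4917 [ 0.43787669 -0.24559524  0.00589256] 0.02771852974721415 [-1.17 -0.09  6.08] [3.05408917e-04 9.57591737e-01 2.88128348e-01 1.66072847e-04]
16.475 [ 0.43719737 -0.24507681  0.09905021] 0.027552840525721087 [ 0.42  0.81 -0.83]
```

View pics/w7.png

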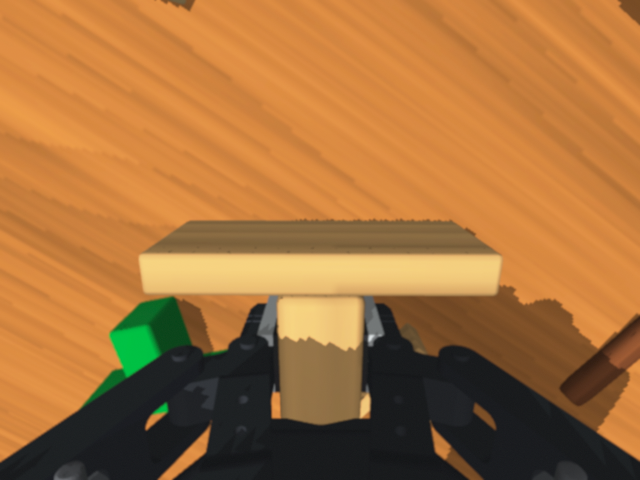

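View pics/s7.png

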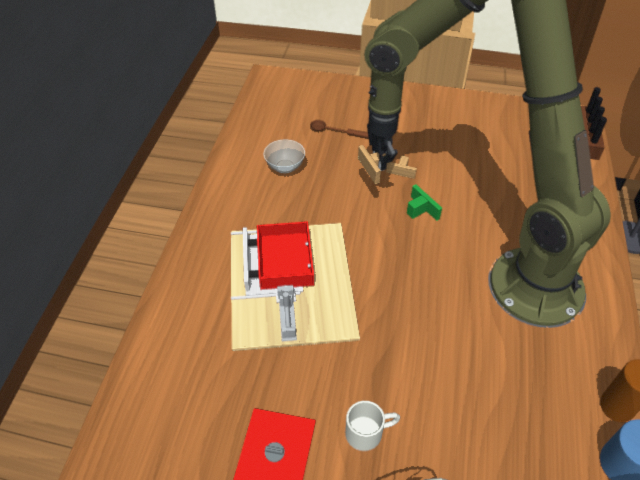

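Run:
```python
from jig import *
ctrl.movep(J(-.045,-.0007,.09),Q); s=get_state(); print(s["time"],toJ(s["tcp_pos"]).round(4),s["contact_force"].round(2))
ctrl.movel(J(-.045,-.0007,.021),Q,max_speed=.08); ctrl.pause(.3)
fs=[]
for i in range(10):
    ctrl.pause(.03); s=get_state(); fs.append(fJ(s["contact_force"]))
s=get_state(); print(s["time"],toJ(s["tcp_pos"]).round(4),np.mean(fs,0).round(2),np.std(fs,0).round(2),s["width"])
Rr=qR(s["eef_rot"]); print("yaw err deg",np.rad2deg(np.arctan2(Rr[1,0],Rr[0,0])-YA),Rr[:,2])
im,d=vision.grab_frame("wrist"); cv2.imwrite("pics/w8.png",im); np.save("pics/w8.npy",d); np.savez("pics/w8s.npz",**s)
im,d=vision.grab_frame("side"); cv2.imwrite("pics/s8.png",im[150:400,150:500])
```

```text
17.625 [-0.0454 -0.002   0.0899] [-0.97 -0.11 -1.74]
19.275 [-0.045  -0.0007  0.021 ] [ 0.04 -0.06 -1.36] [0.36 0.56 0.44] 0.02758942026869321
yaw err deg 0.0016740825578489675 [ 5.03470788e-05  1.42451878e-05 -9.99999999e-01]
```

View pics/w8.png

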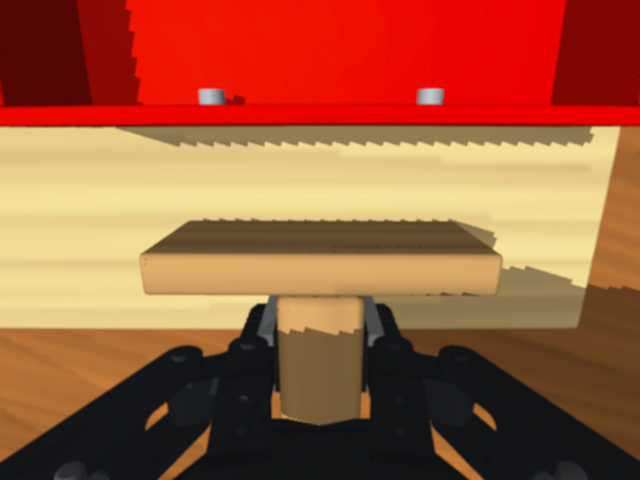

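Run:
```python
from jig import *
d=np.load("pics/w8.npy"); s=dict(np.load("pics/w8s.npz")); P=cloud("wrist",d,s)
q=np.concatenate([(P[...,:2]-O)@R2,P[...,2:]],-1)
pl=np.zeros(d.shape,bool); pl[256:292,146:494]=True
pl&=(q[...,2]>.045)&(q[...,2]<.07); a=q[pl]; r=cv2.minAreaRect(a[:,:2].astype(np.float32)); print("plate",r, "z plane",np.linalg.lstsq(np.c_[a[:,:2]-a[:,:2].mean(0),np.ones(len(a))],a[:,2],rcond=None)[0])
rim=np.zeros(d.shape,bool); rim[100:128,20:560]=True; rim&=(q[...,2]>.06)&(q[...,2]<.072); b=q[rim]; r=cv2.minAreaRect(b[:,:2].astype(np.float32)); print("rim",r,np.median(b[:,2]))
# near edge of rim per column
for name,m in (("rim near",rim),("plate far",pl)):
    pts=[]
    for u in range(160,480,4):
        v=np.where(m[:,u])[0]
        if len(v): pts.append(q[v.max() if name=="rim near" else v.min(),u])
    pts=np.array(pts); k=np.polyfit(pts[:,1],pts[:,0],1); print(name,k,"deg",np.rad2deg(np.arctan(-k[0])))
```

```text
plate ((-0.012849882245063782, 0.0006165727972984314), (0.01213293056935072, 0.10655038058757782), 0.0677451640367508) z plane [-0.00965475 -0.00068906  0.06087525]
rim ((0.03248066455125809, 0.010288182646036148), (0.14172500371932983, 0.0066643934696912766), 89.30396270751953) 0.06668994290305849
rim near [-0.00098201  0.02996963] deg 0.05626497009660752
plate far [ 0.00073299 -0.00726756] deg -0.041997230259000706
```

Plate and wall are parallel within 0.1° and centred within about 1 mm. Now lower to skim the board and push with force feedback.

Run:
```python
from jig import *
def F(n=6):
    fs=[]
    for i in range(n): ctrl.pause(.03); s=get_state(); fs.append(fJ(s["contact_force"]))
    return s,np.mean(fs,0)
y=-.0011
ctrl.movel(J(-.045,y,.0186),Q,max_speed=.04); s,f0=F(10); print(s["time"],toJ(s["tcp_pos"]).round(4),f0.round(2))
ctrl.movel(J(-.014,y,.0186),Q,max_speed=.06); s,f=F(10); f1=f; print(s["time"],toJ(s["tcp_pos"]).round(4),f.round(2))
x=-.014
while x<.02:
    x+=.0015; ctrl.movel(J(x,y,.0186),Q,max_speed=.03); s,f=F(3)
    print(round(s["time"],2),round(x,4),toJ(s["tcp_pos"]).round(4),f.round(2),round(s["width"],4))
    if f1[0]-f[0]>6.5 or s["time"]>38: break
im,d=vision.grab_frame("wrist"); cv2.imwrite("pics/w9.png",im); np.save("pics/w9.npy",d); np.savez("pics/w9s.npz",**s)
im,d=vision.grab_frame("side"); cv2.imwrite("pics/s9.png",im[150:400,150:500])
```

```text
19.9583 [-0.045  -0.0011  0.0186] [ 0.04 -0.01 -1.54]
20.9583 [-0.0142 -0.0012  0.0186] [ 0.01 -0.16 -1.44]
21.31 -0.0125 [-0.0125 -0.0011  0.0186] [-0.36  0.   -1.9 ] 0.0274
21.66 -0.011 [-0.011  -0.0011  0.0186] [-0.31  0.41 -1.49] 0.0272
22.01 -0.0095 [-0.0095 -0.0011  0.0186] [ 0.09 -0.12 -1.42] 0.0273
22.36 -0.008 [-0.0081 -0.0011  0.0186] [-0.46 -0.21 -1.82] 0.0277
22.71 -0.0065 [-0.0067 -0.0011  0.0185] [-1.78  0.15 -0.77] 0.0278
23.06 -0.005 [-0.0053 -0.0012  0.0185] [-2.47 -0.77 -0.85] 0.0272
23.41 -0.0035 [-0.0036 -0.0011  0.0186] [-2.74 -0.45 -1.04] 0.0274
23.76 -0.002 [-0.0022 -0.0012  0.0185] [-3.84 -1.41 -1.39] 0.0276
24.11 -0.0005 [-0.0009 -0.0012  0.0185] [-4.99 -1.51 -0.92] 0.0277
24.46 0.001 [ 0.0003 -0.0012  0.0185] [-5.74 -0.69  0.9 ] 0.0276
24.81 0.0025 [ 0.0015 -0.0012  0.0185] [-6.62 -1.25  1.44] 0.0277
```

View pics/w9.png

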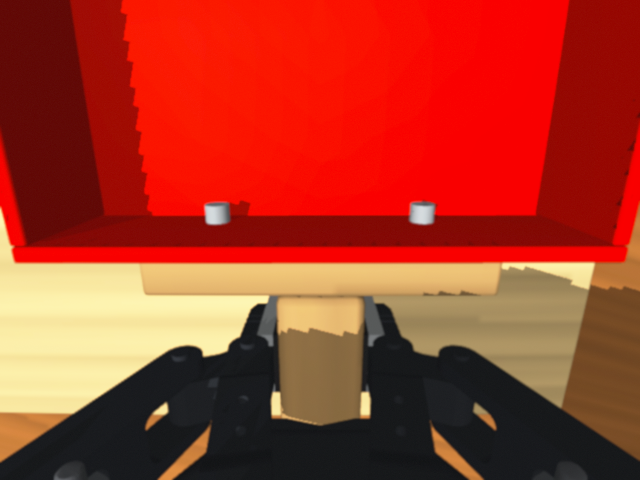

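View pics/s9.png

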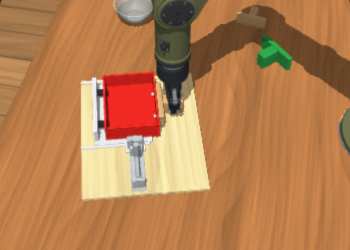

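Contact came at x ≈ −0.008. The plate is flat along the wall and centred: rim at columns 12–627, plate at 140–500. Last trim to about 8 N, then watch it settle.

Run:
```python
from jig import *
def F(n):
    fs=[]
    for i in range(n): ctrl.pause(.03); s=get_state(); fs.append(fJ(s["contact_force"]))
    return s,np.mean(fs,0)
ctrl.movel(J(.0035,-.0011,.0186),Q,max_speed=.03)
for i in range(5):
    s,f=F(12); print(round(s["time"],2),toJ(s["tcp_pos"]).round(4),f.round(2),s["wrist_torque"].round(2),round(s["width"],4))
im,d=vision.grab_frame("wrist"); cv2.imwrite("pics/w10.png",im)
P=cloud("wrist",d,s); q=np.concatenate([(P[...,:2]-O)@R2,P[...,2:]],-1)
pl=np.zeros(d.shape,bool); pl[266:292,150:490]=True; pl&=(q[...,2]>.04)&(q[...,2]<.07); a=q[pl]
print("plate",cv2.minAreaRect(a[:,:2].astype(np.float32)),np.linalg.lstsq(np.c_[a[:,:2]-a[:,:2].mean(0),np.ones(len(a))],a[:,2],rcond=None)[0])
rim=np.zeros(d.shape,bool); rim[248:264]=True; rim&=(q[...,2]>.062)&(q[...,2]<.072); b=q[rim]; print("rim",cv2.minAreaRect(b[:,:2].astype(np.float32)),b.min(0),b.max(0))
Pk=q.reshape(-1,3)
im,d=vision.grab_frame("scene"); cv2.imwrite("pics/sc10.png",im)
im,d=vision.grab_frame("side"); cv2.imwrite("pics/s10.png",im[200:380,180:400].repeat(3,0).repeat(3,1))
q=((cloud("side",d)-[*O,0]));q=np.concatenate([q[...,:2]@R2,q[...,2:]],-1).reshape(-1,3)
k=q[(abs(q[:,0]-.1)<.02)&(q[:,1]>.12)&(q[:,1]<.2)&(q[:,2]>.06)&(q[:,2]<.09)]; print("knob",len(k),k.mean(0))
```

```text
25.56 [ 0.0023 -0.0012  0.0185] [-7.36 -0.99  1.68] [-0.45  1.24  0.34] 0.028
25.96 [ 0.0023 -0.0012  0.0185] [-7.38 -1.08  1.78] [-0.45  1.25  0.28] 0.0274
26.36 [ 0.0023 -0.0012  0.0185] [-6.95 -1.09  1.36] [-0.5   1.33  0.29] 0.0274
26.76 [ 0.0023 -0.0012  0.0185] [-7.28 -1.11  1.51] [-0.43  1.23  0.31] 0.0271
27.16 [ 0.0023 -0.0012  0.0185] [-7.23 -1.12  1.58] [-0.49  1.25  0.32] 0.0275
plate ((0.03304307535290718, 0.00016446784138679504), (0.10370443016290665, 0.009524292312562466), 89.89213562011719) [ 0.01752536 -0.00066444  0.05837059]
rim ((0.043230947107076645, 0.0004824697971343994), (0.17103223502635956, 0.005408034659922123), 89.98950958251953) [ 0.0405201  -0.08503346  0.06449292] [0.04594679 0.08599875 0.06890456]
knob 51 [0.09949824 0.1476554  0.0734123 ]
```

View pics/s10.png

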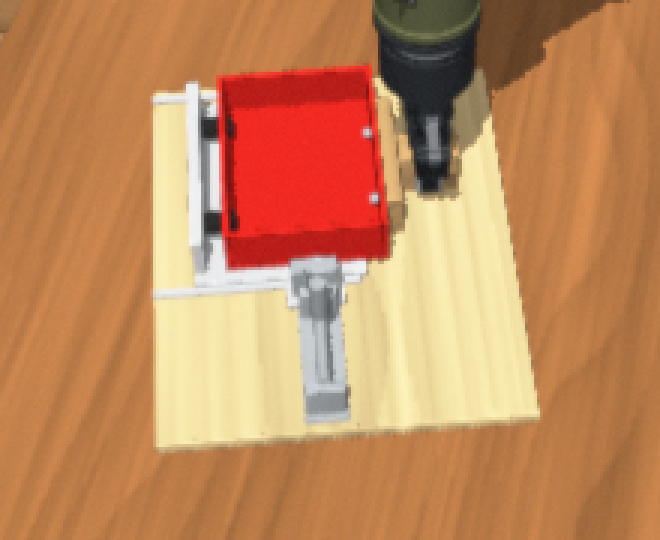

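View pics/w10.png

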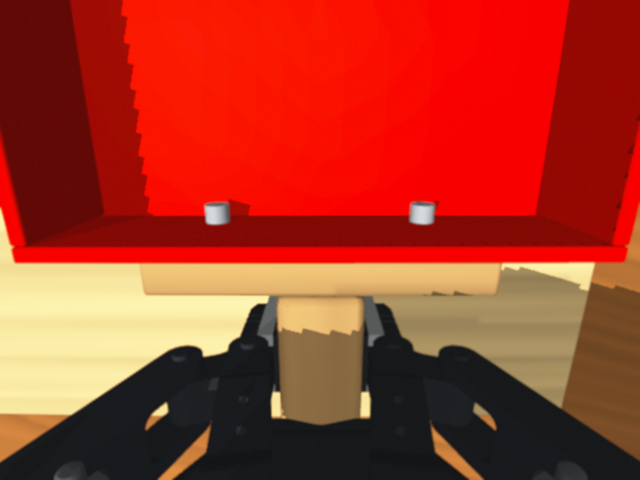

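View pics/sc10.png

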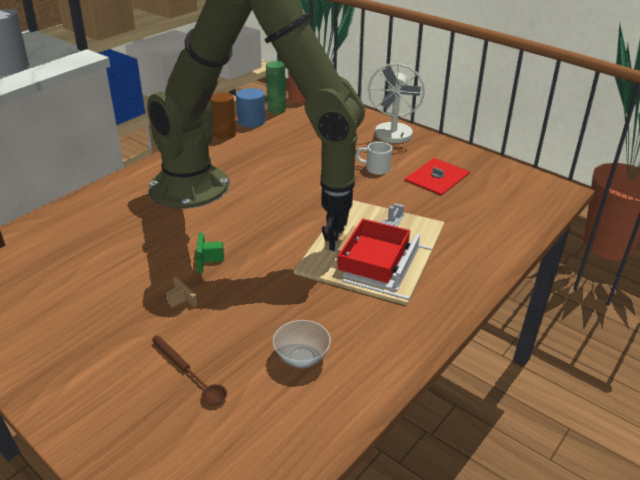

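Run:
```python
import numpy as np,cv2
from jig import *
from h import *
s=get_state(); _,dn=vision.grab_frame("wrist")
for d in (np.load("pics/w8.npy"),dn):
    P=cloud("wrist",d,s)
    for sl in [slice(268,273),slice(276,281),slice(285,290)]: print(np.round([np.nanmedian(P[sl,160:260,2]),np.nanmedian(P[sl,300:340,2]),np.nanmedian(P[sl,380:480,2]), np.nanmedian(d[sl,160:480])],5))
    print([np.round(np.nanmedian(P[sl,290:350,2]),5) for sl in (slice(302,310),slice(315,325),slice(345,355),slice(375,385),slice(400,410))])
```

```text
[0.05834 0.05837 0.05837 0.11072]
[0.05835 0.05831 0.05842 0.11145]
[0.05837 0.05833 0.05847 0.11224]
[np.float64(0.05814), np.float64(0.05839), np.float64(0.05845), np.float64(0.05847), np.float64(0.05844)]
[0.05831 0.05839 0.05839 0.11071]
[0.05839 0.05829 0.05839 0.11143]
[0.05832 0.05837 0.05841 0.11227]
[np.float64(0.05813), np.float64(0.05843), np.float64(0.05841), np.float64(0.05851), np.float64(0.05843)]
```

The plate is level and the handle hasn't slipped in the grip. Force is steady at about 7.3 N by the wrist sensor, so I hand in.

Run:
```python
from jig import *
s=get_state(); print(s["time"],toJ(s["tcp_pos"]),fJ(s["contact_force"])); print(ticket.close_job())
```

```text
27.3583 [ 0.0022451  -0.00119837  0.01851294] [-8.2847973  -1.64116174  1.49451511]
the job is handed in; nothing more can be done
None
```

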